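# Clamp the card, then hold a spring clip gaping over its edge

### The job

At the mug packing bench, turn the crank of the little vise clockwise (seen from above) until its jaw clamps the loose card firmly upright. Then squeeze the two handles of the spring clip so that its jaws open wide, lift it off its stand and bring it down over the middle of the card's top edge, so that a packing slip could be slipped in: finish while still holding the clip squeezed open there, with the edge well between its jaws and the clip touching neither card nor vise. Leave the mugs and the tape roll alone.

Things in the scene. Friction and masses are not known exactly. Their poses are not given: they have to be found in the camera images.
- vise: Small grey cam vise fixed to the bench, base 130 x 210 x 20 mm; origin under the base's centre, z up. In its frame the fixed jaw (100 mm long in x, top at z = 55 mm) has its face at y = -60 mm, looking to +y; the sliding jaw faces it and moves towards -y; the crank's upright spindle stands at x = 0, y = +60 mm. The card is pushed against the fixed jaw.
- vise_jaw: Sliding steel jaw of the vise, as long and tall as the fixed one, with a sprung black face 6 mm thick that gives up to 3 mm. Its origin and axes are the vise's at crank 0, and shift along the vise's -y by 5 mm per rad of crank. The gap between the jaws is 15 mm at crank 0, so the face meets the 5 mm card at about 2.0 rad and presses harder from there on.
- crank (a joint): Crank angle, rad, 0 to its end stop at 2.5, starts within 0 to 0.5; grows as the crank turns clockwise seen from above, which closes the jaw. It stays where it is left (friction: about 3 N at the knob). The card is clamped firmly (7 to 16 N) anywhere from 2.1 rad to the stop; that takes 4 to 5 N at the knob. At 0 the arm points along the vise's -x, at 1.57 along its +y.
- crank_knob (a point): Centre of the crank's upright round black knob, 18 mm in diameter, 46 mm tall; this point is 80 mm above the bench, the knob's top 100 mm, its foot (the crank arm's upper face) 54 mm. It goes round the spindle at 50 mm radius.
- card: Stiff white card 110 mm wide (its x), 5 mm thick (its y), 85 mm tall (its z), 50 to 85 g, standing loose on the vise's base between the jaws; origin at the centre of its lower edge, 20 mm above the bench.
- card_top (a point): Middle of the card's top edge, about 105 mm above the bench; x along the edge, y across the card's thickness, z up.
- stand: Clip stand fixed to the bench: wooden block 90 x 80 x 16 mm with an upright metal fin 60 mm long (x), 4 mm thick (y), its top 66 mm above the bench; origin under the block's centre.
- clip: Bare steel spring clip, 86 mm tall, 36 mm wide (along x, the pivot axis), 75 g, upright, biting the stand's fin, jaws down. Origin on the pivot; z up to the handles, y the way handles and jaws open. Squeezing the handles together opens the jaws; they shut as soon as the handles are let go.
- clip_handles (a point): Middle between the clip's two handles, 28 mm above the pivot: a good place to squeeze. The handles are flat plates 32 mm wide reaching 46 mm above the pivot, about 47 mm apart over their outer tops at rest, leaning outwards 0.26 rad; fully squeezed they are parallel, 24 mm apart outside, which takes about 9 N on each handle here.
- clip_jaws (a point): Middle between the tips of the clip's jaws, 40 mm below the pivot. The gap there is 4 mm at rest on the fin and 24 mm fully open; near the pivot pin (6 mm radius) it is about 15 mm when open.
- clip_left (a joint): Opening angle of the clip half on the clip's +y side, rad: 0 biting the fin, 0.26 fully squeezed open.
- clip_right (a joint): Opening angle of the half on the -y side, same sense; the two halves move alike.
- mug_a: Blue mug, 82 mm in diameter, 95 mm tall, bystander; origin under its centre.
- mug_b: Brown mug, 82 mm in diameter, 95 mm tall, bystander; origin under its centre.
- tape: Roll of white tape lying flat, 100 mm in diameter, 48 mm tall, bystander; origin under its centre.
Mind the look-alikes: they are no part of the job. What is shaped like the stand but red or yellow is not meant.

How it is judged:
On the way, in this order (a step that is already met when the one before it is completed fails the run):
1. the vise jaw is cranked onto the card and clamps it upright (contact force between vise_jaw and card above 3 N and value of joint crank above 1.7 rad and angle between card's own z axis and vertical below 0.06 rad), for 0.2 s.
2. the clip, squeezed open in the fingers, is lifted clear of its stand (contact force between the fingers and clip above 3 N and value of joint each of clip_left, clip_right above 0.18 rad and distance of clip from where it was at the start of the episode above 0.045 m and contact force between clip and stand below 0.1 N), for 0.1 s.
At the end, for the whole second after the job is handed in: Card upright (0.06 rad) under over 3 N from the jaw, crank past 1.7; clip held still by fingers, both halves past 0.18 rad, upright and in line within 0.3 rad, edge 6 mm or more inside the jaws, its middle within 25 mm, clip touching neither card nor vise; mugs, tape within 30 mm (all of step 1 and z of card in the frame of vise below 0.025 m and value of joint each of clip_left, clip_right above 0.18 rad and contact force between the fingers and clip above 3 N and contact force between clip and card below 0.3 N and contact force between clip and vise below 0.3 N and z of card_top in the frame of clip between -0.034 and -0.005 m and y of card_top in the frame of clip between -0.01 and 0.01 m and x of card_top in the frame of clip between -0.025 and 0.025 m and angle between clip's own z axis and vertical below 0.3 rad and angle between the x axis of clip and the x axis of card_top, either way round below 0.3 rad and linear speed of clip below 0.02 m/s and distance of each of mug_a, mug_b, tape from where it was at the start of the episode below 0.03 m); the arm keeps its last pose, push and grip.
It fails at once if a mug or the tape roll is knocked away or tipped (distance of any of mug_a, mug_b, tape from where it was at the start of the episode above 0.03 m or angle between any of mug_a, mug_b, tape's own z axis and vertical above 0.4 rad).
It also fails if it takes over 54 s, if anything falls off the work surface, if the arm or the gripper's body presses on something with over 40 N, if the wrist force passes 120 N, or if a joint passes its speed limit or range.

### The arm

A 6-joint arm with a two-finger parallel gripper is mounted at the origin on the work surface. World frame = base frame: x ahead of the robot, y to its left, z up, the work surface at z = 0. Lengths are in m, angles in rad, forces in N, time in s.
With the tool pointing down it reaches from about 0.25 to 0.8 m from the base axis. Payload 8.5 kg.
Tool frame: the origin (TCP) lies between the finger pads; the fingertips stand 22 mm ahead of it and the grasp point (between the pads) lies 3 mm ahead of it; z points along the fingers, x is the direction in which the jaws open and shut, and the axes are right-handed (so a half turn about z gives the same grasp; the last joint's range is limited). The gripper opens to 85 mm and grips with 20 to 120 N. Pads are 22 mm wide; open, the fingers measure 114 mm over their backs; the gripper's body (76 mm by 85 mm) begins 54 mm behind the grasp point. The pads swing forward as they close: fully open they stand 13 mm farther back than shut.
Start: joints at [1.251, 0.238, -0.013, 1.319, 0, 1.571], TCP at [0.165, 0.498, 0.253] pointing down, gripper open.
Joint ranges: [-2.66, 2.66], [-1.03, 1.9], [-1.14, 1.46], [-1.82, 2.27], [-1.45, 1.34], [-3.14, 3.14]. Speed limits (rad/s): [2.22, 2.22, 2.79, 3.14, 3.14, 3.14].

### API

Orientations are given as a unit quaternion [w, x, y, z].
In Python, from cell import monitor, snapshot, finish_job, recognise, spot_point gives the robot as it stands.
- The arm moves only by the tool jog_arm, never from a script. Its arguments are lists of equal length, an entry for each row: "translation": the shift along the tool's x, y, z in mm, a list of three; "turn": the turn about the tool's z in degrees; "grip": the opening in per cent of the stroke, from 0 (shut) to 100 (fully open). In form: {"translation": [[x, y, z], ...], "turn": [turn, ...], "grip": [grip, ...]}. A call has exactly 5 rows; each row is the pose to reach, as a shift and turn from the pose commanded when the call began, along the tool's axes at that moment; what a row does not reach only later rows make up. A row lasts 1/12 s, in which the tool goes at most 41.7 mm and 7.16 degrees, less where a joint would pass 70% of its speed; a pose out of reach is approached as far as the arm can. A call with a gripper value outside its range is refused whole. The fingers move at their own pace and stop on an object; "grip_force" is the grip in N (left out, the last holds). Time passes only in rows, so rows that repeat a pose let the fingers close, or fill a call up. It gives the time, the measured TCP pose, the force and the opening at its end, in the units of the state.
- monitor.observe(): the state, without advancing time (a new reading comes with each control period).
- snapshot(name): name is "scene" or "top" or "wrist"; returns a dict with "pixels" (384x512x3 uint8, red, green, blue), "fovy" (degrees; the focal length in pixels is half the picture's height over the tangent of half this angle, whatever the lens; pixels are square), "cx", "cy" (the principal point, pixels), "origin" and "rotation" of the camera in the world; the wrist camera has in their place "tool_from_camera" (4x4, takes a point from camera to tool coordinates, whose origin is the TCP and whose axes are the tool frame's). Camera axes: x right, y up, looking along -z (the intrinsics and any distortion apply to the point x, -y, -z); pixel columns grow to the right and rows downward; lengths in m; the calibration is good to about 2 mm. The wrist camera is an equidistant fisheye: a pixel r from the principal point sees the ray r / f radians off the axis. A picture is of the moment at which its call begins: read the wrist's pose just before it. There is no depth.
- finish_job(): hands the job in, once; it reports no verdict.
Trained networks look in a picture, given as the dict that the camera call returned (one of the last four; its "shot" number tells which), for a name from the list of things; names that differ only in an ending like _2 or _b are one class to them, and where a whole thing is asked for, a point or a joint stands for the part that bears it (a point fixed in the world has none). Each returns a list of dicts, best first, with "conf" (0 to 1); they miss things now and then, are a little off and sometimes report something else, mostly with a low value. They report only what shows in the picture. A call takes as long as a camera call. They do not tell look-alikes from the thing itself.
- recognise(picture, name): "xy" ([column, row] in pixels, amid what is visible of it).
- spot_point(picture, name): "xy" ([column, row] in pixels: a listed point, or the origin of a listed thing).
The state is a dict: "t": time; "joints": joint angles; "dq": joint speeds; "joint_torque": joint torques, N m; "tcp_pos": TCP position; "orientation": TCP orientation; "ft_force": force on the tool from outside, world axes, zero at the start; "torque": the same for the moment, N m; "gripper_width": finger opening in m.
Only numpy, scipy, OpenCV 4.12 (cv2) and the standard library are available. Lean on these libraries where they do the work, as an engineer would, in place of code of your own. Each camera call takes 0.05 s, during which the arm holds its last target. There are 200 camera calls.

## Working session

There is one attempt and no reset: what is moved stays moved. The work goes in short steps, Python scripts to look and compute and a tool call to move; the robot and the scene stay as the last step left them, time stands still between calls to the robot, and variables do not carry over. Pictures are saved under pics/ and viewed, about 8 in all and at most 12, crops included, and the job is handed in when it is done.

Besides the shell and the picture viewer there is one more tool, called as name(argument=value, ...), one argument or row to a line, values as JSON. jog_arm: Moves the arm, as the interface text tells. Its arguments: {"type":"object","properties":{"translation":{"type":"array"},"turn":{"type":"array"},"grip":{"type":"array"},"grip_force":{"type":"number"}},"required":["translation","turn","grip"]}

```bash
ls; mkdir -p pics; cat > h.py <<'E'
import numpy as np, cv2
from cell import monitor, snapshot, finish_job, recognise, spot_point
from scipy.spatial.transform import Rotation as R
def ray(p,xy,st=None):
    f=p["pixels"].shape[0]/2/np.tan(np.radians(p["fovy"])/2)
    u,v=xy[0]-p["cx"],xy[1]-p["cy"]
    if "tool_from_camera" in p:
        r=np.hypot(u,v);th=r/f;s=np.sin(th)/max(r,1e-9)
        d=np.array([u*s,-v*s,-np.cos(th)])
        T=np.array(p["tool_from_camera"]);q=st["orientation"]
        Rt=R.from_quat([q[1],q[2],q[3],q[0]]).as_matrix()
        return Rt@T[:3,3]+st["tcp_pos"],Rt@T[:3,:3]@d
    return np.array(p["origin"]),np.array(p["rotation"])@np.array([u/f,-v/f,-1])
def atz(p,xy,z,st=None):
    o,d=ray(p,xy,st);return o+d*(z-o[2])/d[2]
def tri(obs):
    A=0;b=0
    for o,d in obs:
        d=d/np.linalg.norm(d);P=np.eye(3)-np.outer(d,d);A=A+P;b=b+P@o
    x=np.linalg.solve(A,b);return x
def save(p,n,im=None):
    cv2.imwrite(f"pics/{n}.png",cv2.cvtColor(p["pixels"],cv2.COLOR_RGB2BGR) if im is None else im)
E
python3 - <<'E'
from h import *
s=monitor.observe();print({k:np.round(v,3).tolist() for k,v in s.items()})
Z={"crank_knob":.08,"card_top":.105,"clip_handles":None,"clip_jaws":None,"clip":None,"stand":0,"vise":0,"vise_jaw":0,"mug_a":0,"tape":0,"crank":0}
P={n:snapshot(n) for n in("scene","top")}
for n,p in P.items(): save(p,n+"0"); print(n,p["fovy"],np.round(p["origin"],3))
for k,z in Z.items():
    L={n:spot_point(p,k) for n,p in P.items()} if k!="crank" else {}
    for n,l in L.items():
        for d in l[:4]: print(k,n,np.round(d["xy"],1),round(d["conf"],2),np.round(atz(P[n],d["xy"],z),3) if z is not None else "")
    if L and L["scene"] and L["top"]: print("  tri best",np.round(tri([ray(P[n],L[n][0]["xy"]) for n in P]),3))
ims=[cv2.imread(f"pics/{n}0.png") for n in P]
E
```

```text
pics
{'t': 0.0, 'joints': [1.251, 0.239, -0.014, 1.319, -0.0, 1.571], 'dq': [-0.001, 0.0, -0.0, 0.001, -0.0, -0.001], 'joint_torque': [0.0, -53.878, 34.644, 0.019, -0.0, 0.0], 'tcp_pos': [0.165, 0.498, 0.253], 'orientation': [0.0, 0.811, 0.586, -0.001], 'ft_force': [0.058, -0.124, 0.107], 'torque': [0.041, -0.026, -0.014], 'gripper_width': 0.085}
scene 55.312019011667324 [1.043 0.56  0.607]
top 52.20664006077742 [0.469 0.043 0.952]Traceback (most recent call last):
  File "<stdin>", line 9, in <module>
  File "h.py", line 15, in atz
    o,d=ray(p,xy,st);return o+d*(z-o[2])/d[2]
        ~~~^^^^^^^^^
  File "h.py", line 13, in ray
    return np.array(p["origin"]),np.array(p["rotation"])@np.array([u/f,-v/f,-1])
                                 ~~~~~~~~~~~~~~~~~~~~~~~^~~~~~~~~~~~~~~~~~~~~~~~
ValueError: matmul: Input operand 1 has a mismatch in its core dimension 0, with gufunc signature (n?,k),(k,m?)->(n?,m?) (size 3 is different from 4)
```

View pics/top0.png

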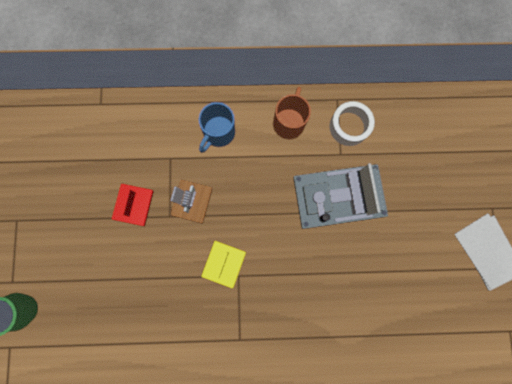

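View pics/scene0.png

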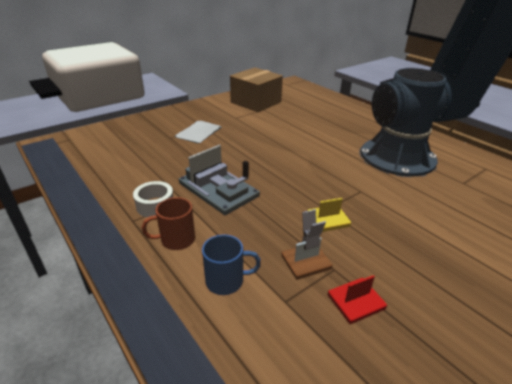

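Top view: stand with clip at (190,201), vise at (340,197), knob near (324,217), card at (372,190), blue mug (217,125), brown mug (292,117), tape (353,122). The camera's rotation is a quaternion, so I'll fix that.

```bash
python3 - <<'E'
s=open('h.py').read()
s=s.replace('np.array(p["rotation"])@','R.from_quat(np.roll(p["rotation"],-1)).as_matrix()@')
open('h.py','w').write(s)
E
python3 - <<'E'
from h import *
Z={"crank_knob":.08,"card_top":.105,"card":.02,"clip_handles":None,"clip_jaws":None,"clip":None,"stand":0,"vise":0,"vise_jaw":0,"mug_a":0,"tape":0}
P={n:snapshot(n) for n in("scene","top")}
print(P["top"]["rotation"])
for k,z in Z.items():
    L={n:spot_point(p,k) for n,p in P.items()}
    for n,l in L.items():
        for d in l[:3]: print(k,n,np.round(d["xy"],1),round(d["conf"],2),np.round(atz(P[n],d["xy"],z),3) if z is not None else "")
    if L["scene"] and L["top"]: print("  tri best",np.round(tri([ray(P[n],L[n][0]["xy"]) for n in P]),3))
# vise base corners at z=.02 and fin etc. from top image picks
for n,xy,z in [("v1",(294,177),.02),("v2",(303,228),.02),("v3",(386,214),.02),("v4",(378,166),.02),("blk1",(180,180),.016),("blk2",(211,185),.016),("blk3",(204,222),.016),("blk4",(172,215),.016)]: print(n,np.round(atz(P["top"],xy,z),3))
im=cv2.imread("pics/top0.png")
a=cv2.resize(im[165:235,150:240],None,fx=6,fy=6,interpolation=3)[:,:]
b=cv2.resize(im[155:235,285:395],None,fx=7,fy=7,interpolation=3)
cv2.imwrite("pics/a.png",np.vstack([np.pad(a,((0,0),(0,b.shape[1]-a.shape[1]),(0,0))),b])) 
c=np.vstack([np.pad(a,((0,0),(0,b.shape[1]-a.shape[1]),(0,0))),b]);c=cv2.resize(c,None,fx=.6,fy=.6,interpolation=cv2.INTER_AREA);cv2.imwrite("pics/a.png",c);print(c.shape)
E
```

```text
[-0.69511955 -0.05108031  0.06467282  0.71415477]
crank_knob scene [308.7 235.3] 0.16 [0.589 0.168 0.08 ]
crank_knob top [322.2 219. ] 0.54 [ 0.533 -0.131  0.08 ]
  tri best [ 0.488 -0.063 -0.08 ]
card_top scene [204.9 150.9] 0.57 [ 0.598 -0.242  0.105]
card_top top [376.4 187.5] 0.74 [ 0.597 -0.249  0.105]
  tri best [ 0.596 -0.249  0.102]
card scene [206.8 176.6] 0.69 [ 0.599 -0.242  0.02 ]
card top [363.2 194.6] 0.85 [ 0.593 -0.245  0.02 ]
  tri best [ 0.595 -0.247  0.015]
clip_handles scene [315.1 222.2] 0.7 
clip_handles top [182.8 198.2] 0.67 
clip_handles top [187.9 200. ] 0.36 
  tri best [0.582 0.174 0.117]
clip_jaws scene [308.5 242.7] 0.61 
clip_jaws top [187.9 203.9] 0.54 
  tri best [0.581 0.169 0.053]
clip scene [311.2 232. ] 0.79 
clip top [186. 197.] 0.6 
  tri best [0.588 0.171 0.091]
stand scene [328.5 218.6] 0.73 [0.433 0.092 0.   ]
stand scene [310.4 233.1] 0.6 [0.511 0.105 0.   ]
stand scene [356. 300.] 0.59 [0.581 0.309 0.   ]
stand top [227.5 262.3] 0.97 [0.442 0.086 0.   ]
stand top [191.9 201.6] 0.77 [0.59 0.17 0.  ]
stand top [135.3 205.7] 0.66 [0.583 0.307 
[... 284 characters left out ...]
_jaw scene [217.8 189.1] 0.72 [ 0.593 -0.193  0.   ]
vise_jaw top [338.6 195.7] 0.88 [ 0.595 -0.19   0.   ]
  tri best [ 0.595 -0.19   0.003]
mug_a scene [224.6 282.7] 0.81 [0.77  0.109 0.   ]
mug_a scene [177.2 239.8] 0.66 [ 0.787 -0.07   0.   ]
mug_a top [288.9 123.8] 0.93 [ 0.782 -0.076  0.   ]
mug_a top [218.  132.8] 0.6 [0.762 0.104 0.   ]
  tri best [ 0.762 -0.03  -0.093]
tape scene [155.6 207.1] 0.6 [ 0.773 -0.22   0.   ]
tape scene [307.4 262.9] 0.47 [0.588 0.174 0.   ]
v1 [ 0.641 -0.08   0.02 ]
v2 [ 0.517 -0.096  0.02 ]
v3 [ 0.545 -0.297  0.02 ]
v4 [ 0.663 -0.287  0.02 ]
blk1 [0.641 0.196 0.016]
blk2 [0.627 0.121 0.016]
blk3 [0.538 0.139 0.016]
blk4 [0.557 0.215 0.016]
(588, 462, 3)
```

View pics/a.png

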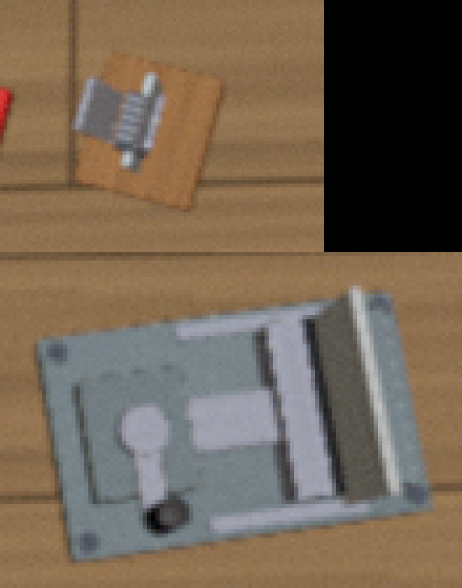

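The crops show the knob left-below the spindle (crank near 0–0.3) and the card lying to the right. The clip is seen at a steep angle, leaning across the fin. Estimates: vise origin ≈ (0.595, -0.192) with yaw ≈ 0.12, and clip ≈ (0.585, 0.171).

```bash
cat >> h.py <<'E'
def Rt(s): return R.from_quat(np.roll(s["orientation"],-1)).as_matrix()
def yaw(s): return np.degrees(np.arctan2(*Rt(s)[[1,0],0]))
def shift(target,s=None):
    s=s or monitor.observe();return np.round(1000*Rt(s).T@(np.array(target)-s["tcp_pos"]),1)
E
python3 - <<'E'
from h import *
print(shift([.53,-.12,.25]),yaw(monitor.observe()))
E
```

```text
[-472.3  540.9    3.3] 71.67692370027879
```

jog_arm(
  translation=[
    [-472,541,3],
    [-472,541,3],
    [-472,541,3],
    [-472,541,3],
    [-472,541,3],
  ],
  turn=[-14,-14,-14,-14,-14],
  grip=[70,70,70,70,70],
  grip_force=20,
)

```text
t: 1.82
tcp_pos: [0.27, 0.3199, 0.2525]
orientation: [0.0, 0.733, 0.68, 0.0]
ft_force: [0.6, 0.1, -0.3]
gripper_width: 0.06
```

```bash
python3 - <<'E'
from h import *
print(shift([.53,-.12,.25]),yaw(monitor.observe()))
E
```

```text
[-419.4  292.     2.5] 85.73668292769825
```

jog_arm(
  translation=[
    [-419,292,2],
    [-419,292,2],
    [-419,292,2],
    [-419,292,2],
    [-419,292,2],
  ],
  turn=[0,0,0,0,0],
  grip=[70,70,70,70,70],
)

```text
t: 2.23
tcp_pos: [0.3761, 0.1402, 0.252]
orientation: [0.0, 0.733, 0.68, 0.0]
ft_force: [1.8, 1.2, -0.5]
gripper_width: 0.0594
```

jog_arm(
  translation=[
    [-255,178,0],
    [-255,178,0],
    [-255,178,0],
    [-255,178,0],
    [-255,178,0],
  ],
  turn=[0,0,0,0,0],
  grip=[70,70,70,70,70],
)

```text
t: 2.65
tcp_pos: [0.4822, -0.0394, 0.2519]
orientation: [0.0, 0.733, 0.68, 0.0]
ft_force: [1.1, 1.3, 0.7]
gripper_width: 0.0599
```

```bash
cat > look.py <<'E'
from h import *
import sys
n=sys.argv[1];Z={"crank_knob":.08,"card_top":.105,"card":.02,"vise":0,"vise_jaw":0,"clip":None,"clip_handles":None,"clip_jaws":None,"stand":0}
for i,k in enumerate(sys.argv[2:]):
    if i==0:
        s=monitor.observe();p=snapshot("wrist");save(p,n);print("tcp",np.round(s["tcp_pos"],4),"yaw",round(yaw(s),1),"t",s["t"])
    z=Z.get(k)
    for d in spot_point(p,k)[:3]: print(k,np.round(d["xy"],1),round(d["conf"],2),np.round(atz(p,d["xy"],z,s),4) if z is not None else [np.round(atz(p,d["xy"],z,s),4) for z in (.05,.09,.118)])
import pickle;pickle.dump((s,{k:np.array(v) if not np.isscalar(v) else v for k,v in p.items()}),open(f"pics/{n}.pkl","wb"))
E
python3 look.py w1 crank_knob card_top card vise vise_jaw; python3 -c "
from h import *
print(shift([.53,-.12,.25]))"
```

```text
tcp [ 0.4822 -0.0394  0.2519] yaw 85.7 t 2.65
crank_knob [172.2 229.5] 0.64 [ 0.5361 -0.1357  0.08  ]
card_top [ 94.2 287.4] 0.64 [ 0.5995 -0.2468  0.105 ]
card [117.6 256.8] 0.91 [ 0.6022 -0.251   0.02  ]
vise [159.6 245.6] 0.58 [ 0.5953 -0.1876  0.    ]
vise_jaw [155.7 245.3] 0.83 [ 0.5946 -0.1936 -0.    ]
[-79.4  55.1   1.5]
```

View pics/w1.png

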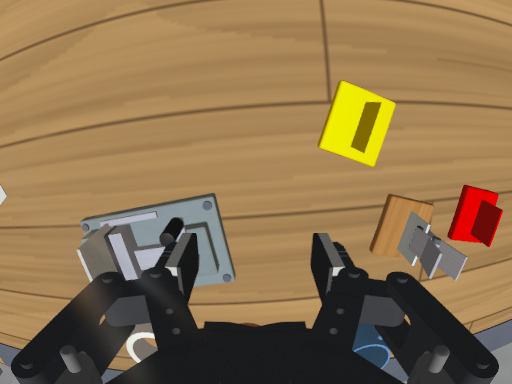

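Wrist view: knob at (172,232), card at (100,255), true stand with clip at (430,250). All of it agrees with the first estimates. I'll hover above the knob now.

```bash
python3 -c "
from h import *
print(shift([.535,-.134,.165]))"
```

```text
[-93.   61.2  86.5]
```

jog_arm(
  translation=[
    [-93,61,40],
    [-93,61,86],
    [-93,61,86],
    [-93,61,86],
    [-93,61,86],
  ],
  turn=[0,0,0,0,0],
  grip=[70,70,70,70,70],
)

```text
t: 3.37
tcp_pos: [0.5346, -0.1347, 0.1627]
orientation: [-0.002, 0.733, 0.68, -0.001]
ft_force: [-0.9, 0.5, 0.5]
gripper_width: 0.0598
```

```bash
python3 look.py w2 crank_knob card_top card vise vise_jaw; python3 -c "
from h import *
import pickle
print(shift([.535,-.134,.081]))
s,p=pickle.load(open('pics/w1.pkl','rb'));s2,p2=pickle.load(open('pics/w2.pkl','rb'))
"
```

```text
tcp [ 0.5346 -0.1347  0.1627] yaw 85.7 t 3.3667
crank_knob [252.4 211.1] 0.76 [ 0.5387 -0.1373  0.08  ]
crank_knob [208.8 238. ] 0.58 [ 0.5583 -0.1723  0.08  ]
card [154.4 255.4] 0.61 [ 0.6038 -0.2462  0.02  ]
vise [206.2 238.8] 0.87 [ 0.5965 -0.1918  0.    ]
vise_jaw [204.7 239.1] 0.97 [ 0.5967 -0.1934 -0.    ]
[-0.6 -0.7 86.3]
```

View pics/w2.png

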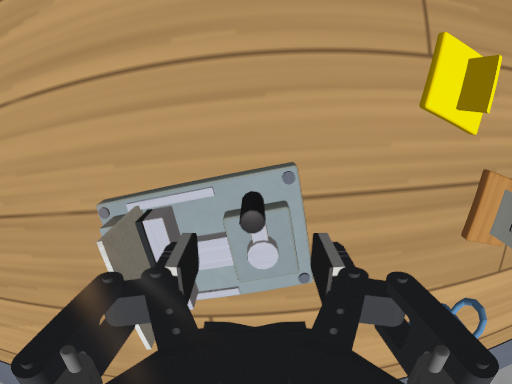

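Wrist view: knob between the fingers, top at (252,201), foot near (253,225). Spindle cap at (263,255), base corners at (98,204), (295,163) and (312,286).

```bash
python3 - <<'E'
from h import *
import pickle
s,p=pickle.load(open('pics/w2.pkl','rb'))
for n,xy,z in [("knobtop",(252,201),.1),("knobmid",(252.4,211),.08),("foot",(253,224),.054),("spin",(263,255),.054),("c1",(98,204),.02),("c2",(295,163),.02),("c3",(312,286),.02)]: print(n,np.round(atz(p,xy,z,s),4))
E
```

```text
knobtop [ 0.5242 -0.1363  0.1   ]
knobmid [ 0.5386 -0.1373  0.08  ]
foot [ 0.56   -0.1386  0.054 ]
spin [ 0.5904 -0.1322  0.054 ]
c1 [ 0.543 -0.299  0.02 ]
c2 [ 0.5177 -0.0971  0.02  ]
c3 [ 0.6532 -0.082   0.02  ]
```

```bash
python3 -c "
from h import *
print(shift([.540,-.137,.083]),monitor.observe()['joints'])"
```

```text
[-3.2  4.5 84.3] [-2.44176634e-01  3.23995421e-01 -1.17873217e-01  1.12680101e+00
  2.35869302e-05 -1.70244232e-01]
```

jog_arm(
  translation=[
    [-3,5,40],
    [-3,5,80],
    [-3,5,84],
    [-3,5,84],
    [-3,5,84],
  ],
  turn=[0,0,0,0,0],
  grip=[70,70,70,70,20],
  grip_force=20,
)

```text
t: 4.08
tcp_pos: [0.5407, -0.1377, 0.0834]
orientation: [0.0, 0.733, 0.68, 0.0]
ft_force: [-0.7, -0.3, 0.9]
gripper_width: 0.049
```

jog_arm(
  translation=[
    [0,0,0],
    [0,0,0],
    [0,0,0],
    [0,0,0],
    [0,0,0],
  ],
  turn=[0,0,0,0,0],
  grip=[15,10,10,10,10],
)

```text
t: 4.5
tcp_pos: [0.5413, -0.1378, 0.0837]
orientation: [0.001, 0.733, 0.68, 0.001]
ft_force: [-0.1, 3.0, 8.4]
gripper_width: 0.0175
```

```bash
cat > arc.py <<'E'
from h import *
import sys
S=np.array([.5897,-.132]);psi=.122;dq=.117
s=monitor.observe();t=np.array(s["tcp_pos"]);d=t[:2]-S
q=np.arctan2(-d[0]*np.sin(psi)+d[1]*np.cos(psi),-d[0]*np.cos(psi)-d[1]*np.sin(psi))
print("q",q,"r",np.hypot(*d),"yaw",yaw(s),"z",t[2],"F",np.round(s["ft_force"],1),"w",s["gripper_width"],"j6",s["joints"][5])
for i in range(1,6):
    a=q+dq*i;x=np.array([np.cos(psi),np.sin(psi)]);y=np.array([-x[1],x[0]])
    g=S+.05*(-x*np.cos(a)+y*np.sin(a))
    print(shift([*g,.0845],s),round(np.degrees(dq*i),1))
E
python3 arc.py
```

```text
q 0.0029259414648215203 r 0.04875578701794745 yaw 85.68891675387823 z 0.08372967731601438 F [-0.1  3.   8.4] w 0.01752357790283496 j6 -0.17444670491365274
[ 5.6 -2.  -0.8] 6.7
[11.4 -2.1 -0.8] 13.4
[17.2 -1.5 -0.8] 20.1
[22.9 -0.3 -0.8] 26.8
[28.5  1.6 -0.8] 33.5
```

jog_arm(
  translation=[
    [5.6,-1,-1],
    [11.4,-1.5,-1],
    [17.2,-1.2,-1],
    [22.9,0,-1],
    [28.5,1.8,-1],
  ],
  turn=[6.7,13.4,20.1,26.8,33.5],
  grip=[10,10,10,10,10],
)

```text
t: 4.92
tcp_pos: [0.5458, -0.1106, 0.0839]
orientation: [0.002, 0.9, 0.437, 0.001]
ft_force: [5.0, -6.9, -4.2]
gripper_width: 0.0172
```

```bash
python3 arc.py
```

```text
q 0.5754563930811054 r 0.04884568893234859 yaw 51.80645120032747 z 0.08389952465722911 F [ 5.  -6.9 -4.2] w 0.017242078249944226 j6 0.4676568176270809
[ 5.5 -2.  -0.6] 6.7
[11.4 -2.2 -0.6] 13.4
[17.2 -1.8 -0.6] 20.1
[22.9 -0.6 -0.6] 26.8
[28.5  1.2 -0.6] 33.5
```

jog_arm(
  translation=[
    [5.7,-1.4,-0.6],
    [11.4,-2,-0.6],
    [17.2,-1.6,-0.6],
    [22.9,-0.5,-0.6],
    [28.5,1.3,-0.6],
  ],
  turn=[6.7,13.4,20.1,26.8,33.5],
  grip=[10,10,10,10,10],
)

```text
t: 5.33
tcp_pos: [0.5644, -0.0907, 0.084]
orientation: [0.003, 0.987, 0.158, 0.001]
ft_force: [6.3, -18.4, -10.8]
gripper_width: 0.0173
```

```bash
python3 arc.py
```

```text
q 1.1437951298257878 r 0.04841879751161723 yaw 18.23198625378434 z 0.08397460443466824 F [  6.3 -18.4 -10.8] w 0.017272361064694472 j6 1.0960689775145356
[ 5.4 -2.5 -0.5] 6.7
[11.2 -2.9 -0.5] 13.4
[17.1 -2.5 -0.5] 20.1
[22.8 -1.5 -0.5] 26.8
[28.4  0.2 -0.5] 33.5
```

jog_arm(
  translation=[
    [5.6,0.5,0],
    [11.4,0,0],
    [17.2,0.3,0],
    [22.9,1,0],
    [28.4,2.5,0],
  ],
  turn=[6.7,13.4,20.1,26.8,33.5],
  grip=[10,10,10,10,10],
)

```text
t: 5.75
tcp_pos: [0.5904, -0.0844, 0.0838]
orientation: [0.003, 0.991, -0.133, 0.0]
ft_force: [-0.6, -18.9, -4.2]
gripper_width: 0.0174
```

```bash
python3 arc.py
```

```text
q 1.707357925520132 r 0.04756777694388846 yaw -15.285024921499723 z 0.08384255231998443 F [ -0.6 -18.9  -4.2] w 0.017369888031994702 j6 1.6987319825707408
[ 5.1 -3.5 -0.7] 6.7
[11.  -3.9 -0.7] 13.4
[16.8 -3.7 -0.7] 20.1
[22.6 -2.8 -0.6] 26.8
[28.2 -1.2 -0.6] 33.5
```

jog_arm(
  translation=[
    [5.6,1,0],
    [11.6,0.6,0],
    [17.6,0.8,0],
    [23.4,1.8,0],
    [29,3.6,0],
  ],
  turn=[6.7,13.4,20.1,26.8,33.5],
  grip=[10,10,10,10,10],
)

```text
t: 6.17
tcp_pos: [0.6159, -0.0937, 0.0838]
orientation: [0.002, 0.911, -0.412, -0.001]
ft_force: [-8.5, -7.9, 2.1]
gripper_width: 0.0174
```

```bash
sed -i 's/-.132\]/-.1345]/' arc.py; python3 arc.py
```

```text
q 2.2645123368642617 r 0.048470430856114285 yaw -48.722782430086 z 0.08379899669259 F [-8.5 -7.9  2.1] w 0.017436982236817913 j6 2.2717251939739844
[ 5.3 -2.7 -0.7] 6.7
[11.1 -3.3 -0.7] 13.4
[16.9 -3.3 -0.7] 20.1
[22.7 -2.5 -0.7] 26.8
[28.4 -1.1 -0.7] 33.5
```

jog_arm(
  translation=[
    [4.5,-0.3,0],
    [4.5,-0.3,0],
    [4.5,-0.3,0],
    [4.5,-0.3,0],
    [4.5,-0.3,0],
  ],
  turn=[5,5,5,5,5],
  grip=[10,10,10,10,50],
)

```text
t: 6.58
tcp_pos: [0.6203, -0.0959, 0.0841]
orientation: [0.0, 0.894, -0.449, 0.0]
ft_force: [0.7, 0.5, 0.3]
gripper_width: 0.0282
```

jog_arm(
  translation=[
    [0,0,0],
    [0,0,-40],
    [0,0,-80],
    [0,0,-120],
    [0,0,-120],
  ],
  turn=[0,0,0,0,0],
  grip=[60,60,70,70,70],
)

```text
t: 7.0
tcp_pos: [0.6239, -0.0955, 0.2122]
orientation: [-0.002, 0.894, -0.449, 0.006]
ft_force: [0.5, 0.1, -0.1]
gripper_width: 0.06
```

```bash
python3 look.py w3 crank_knob card_top card vise_jaw vise; python3 - <<'E'
from h import *
P={n:snapshot(n) for n in("scene","top")}
for k,z in (("crank_knob",.08),("card_top",.105),("clip",.09),("clip_handles",.118),("clip_jaws",.05)):
    L={n:spot_point(p,k) for n,p in P.items()}
    for n in P:
        for d in L[n][:2]: print(k,n,np.round(d["xy"],1),round(d["conf"],2),np.round(atz(P[n],d["xy"],z),3))
E
```

```text
tcp [ 0.6239 -0.0955  0.2122] yaw -53.3 t 7.0
crank_knob [253.2 189.1] 0.97 [ 0.6244 -0.0966  0.08  ]
card [301.4 232.2] 0.27 [ 0.6025 -0.1833  0.02  ]
vise_jaw [309.  233.1] 0.75 [ 0.6021 -0.2002  0.    ]
vise [300.8 234.3] 0.61 [ 0.5948 -0.1928  0.    ]
crank_knob scene [225.2 186.3] 0.68 [ 0.63  -0.093  0.08 ]
card_top scene [202.  148.6] 0.93 [ 0.598 -0.258  0.105]
clip scene [308.9 233.1] 0.59 [0.593 0.171 0.09 ]
clip scene [155.8 207.8] 0.19 [ 0.813 -0.102  0.09 ]
clip top [185.1 198.7] 0.69 [0.585 0.173 0.09 ]
clip top [185.4 197.6] 0.2 [0.588 0.172 0.09 ]
clip_handles scene [314.9 223.6] 0.75 [0.586 0.178 0.118]
clip_handles top [183.9 197.4] 0.8 [0.584 0.171 0.118]
clip_handles top [217.4 133.2] 0.38 [0.725 0.098 0.118]
clip_jaws scene [309.3 244.4] 0.76 [0.583 0.168 0.05 ]
clip_jaws top [188.4 199.3] 0.76 [0.589 0.171 0.05 ]
```

View pics/w3.png

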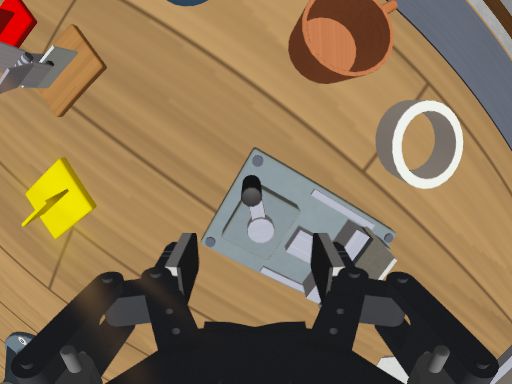

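The knob is now past the spindle (q ≈ 2.3–2.4) and the card looks pressed flat between the jaws. Knob at (252,189), card at (375,262). Next the clip: its x axis has yaw ≈ -12°, so the tool needs yaw ≈ 78°.

```bash
python3 -c "
from h import *
print(shift([.586,.172,.225]))"
```

```text
[-235.  -131.9  -21.7]
```

jog_arm(
  translation=[
    [-40,-22,-22],
    [-80,-45,-22],
    [-118,-66,-22],
    [-155,-87,-22],
    [-180,-101,-22],
  ],
  turn=[-7,-14,-21,-28,-35],
  grip=[80,80,80,80,80],
)

```text
t: 8.32
tcp_pos: [0.5939, 0.1088, 0.2256]
orientation: [-0.0, 0.988, -0.157, 0.0]
ft_force: [1.6, -0.1, 0.5]
gripper_width: 0.0681
```

jog_arm(
  translation=[
    [0,0,0],
    [0,0,0],
    [0,0,0],
    [0,0,0],
    [0,0,0],
  ],
  turn=[-7,-14,-21,-28,-35],
  grip=[80,80,80,80,80],
)

```text
t: 8.73
tcp_pos: [0.5943, 0.1075, 0.2253]
orientation: [0.0, 0.989, 0.148, 0.0]
ft_force: [0.2, 0.3, 0.1]
gripper_width: 0.0681
```

jog_arm(
  translation=[
    [0,0,0],
    [0,0,0],
    [0,0,0],
    [0,0,0],
    [0,0,0],
  ],
  turn=[-7,-14,-21,-28,-35],
  grip=[80,80,80,80,80],
)

```text
t: 9.15
tcp_pos: [0.5944, 0.1072, 0.2253]
orientation: [0.0, 0.899, 0.439, 0.0]
ft_force: [0.0, -1.0, -0.3]
gripper_width: 0.0684
```

```bash
python3 -c "
from h import *
print(shift([.586,.172,.225]),yaw(monitor.observe()),monitor.observe()['joints'])"
```

```text
[ 46.  -46.5   0.3] 52.024953002279474 [ 1.78417357e-01  3.83990886e-01  1.26077929e-01  1.31276377e+00
 -1.09134121e-04  8.41206955e-01]
```

jog_arm(
  translation=[
    [46,-46,0],
    [46,-46,0],
    [46,-46,0],
    [46,-46,0],
    [46,-46,0],
  ],
  turn=[-7,-14,-21,-26,-26],
  grip=[80,80,80,80,80],
)

```text
t: 9.57
tcp_pos: [0.5867, 0.1723, 0.2252]
orientation: [0.0, 0.777, 0.629, -0.0]
ft_force: [0.8, -0.2, 0.1]
gripper_width: 0.0682
```

```bash
python3 look.py w4 clip clip_handles clip_jaws stand
```

```text
tcp [0.5867 0.1723 0.2252] yaw 78.0 t 9.5667
clip [253.4 189.6] 0.75 [array([0.602 , 0.1673, 0.05  ]), array([0.5903, 0.1699, 0.09  ]), array([0.5822, 0.1718, 0.118 ])]
clip_handles [252.2 198.9] 0.62 [array([0.6117, 0.164 , 0.05  ]), array([0.5987, 0.167 , 0.09  ]), array([0.5896, 0.1691, 0.118 ])]
clip_jaws [ 31.9 222.8] 0.21 [array([ 0.5846, -0.1359,  0.05  ]), array([ 0.5753, -0.0924,  0.09  ]), array([ 0.5688, -0.0619,  0.118 ])]
stand [251.7 174.3] 0.67 [0.5974 0.1661 0.    ]
stand [163.5  62.7] 0.66 [0.442  0.0934 0.    ]
stand [366.4 144.9] 0.65 [0.5895 0.312  0.    ]
```

View pics/w4.png

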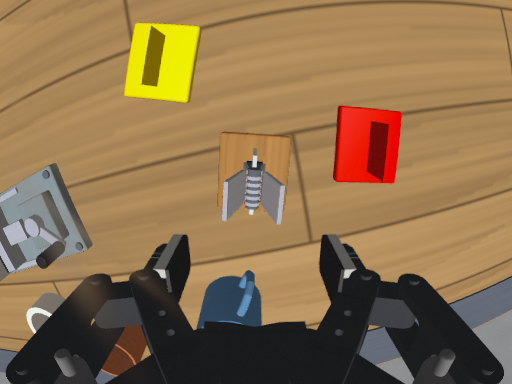

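Wrist view: the clip sits centred between the fingers at (252,190), turned about 3–4° clockwise from the tool. I'll descend on it.

```bash
python3 -c "
from h import *
print(shift([.590,.170,.122]))"
```

```text
[ -0.7   3.4 103.3]
```

jog_arm(
  translation=[
    [-1,3,35],
    [-1,3,70],
    [-1,3,95],
    [-1,3,103],
    [-1,3,103],
  ],
  turn=[3,3,3,3,3],
  grip=[80,80,80,80,80],
  grip_force=35,
)

```text
t: 10.23
tcp_pos: [0.5883, 0.1695, 0.1203]
orientation: [-0.001, 0.795, 0.606, -0.002]
ft_force: [0.3, -0.1, 0.8]
gripper_width: 0.0684
```

jog_arm(
  translation=[
    [0,0,0],
    [0,0,0],
    [0,0,0],
    [0,0,0],
    [0,0,0],
  ],
  turn=[0,0,0,0,0],
  grip=[15,15,15,15,15],
)

```text
t: 10.65
tcp_pos: [0.59, 0.1703, 0.1232]
orientation: [0.0, 0.795, 0.606, 0.001]
ft_force: [0.6, 0.4, -0.1]
gripper_width: 0.0219
```

jog_arm(
  translation=[
    [0,0,0],
    [0,0,0],
    [0,0,0],
    [0,0,0],
    [0,0,0],
  ],
  turn=[0,0,0,0,0],
  grip=[15,15,15,15,15],
)

```text
t: 11.07
tcp_pos: [0.5895, 0.1701, 0.1222]
orientation: [0.0, 0.795, 0.607, -0.0]
ft_force: [-0.1, 0.1, -0.6]
gripper_width: 0.0224
```

```bash
python3 look.py w5 clip; python3 -c "
from h import *
p=snapshot('scene');save(p,'s5',cv2.resize(cv2.cvtColor(p['pixels'],4)[190:290,250:390],None,fx=4,fy=4,interpolation=3))"
```

```text
tcp [0.5895 0.1701 0.1222] yaw 74.7 t 11.0667
clip [253.8 225.6] 0.95 [array([0.6007, 0.1659, 0.05  ]), array([0.5839, 0.1705, 0.09  ]), array([0.5721, 0.1738, 0.118 ])]
```

View pics/s5.png

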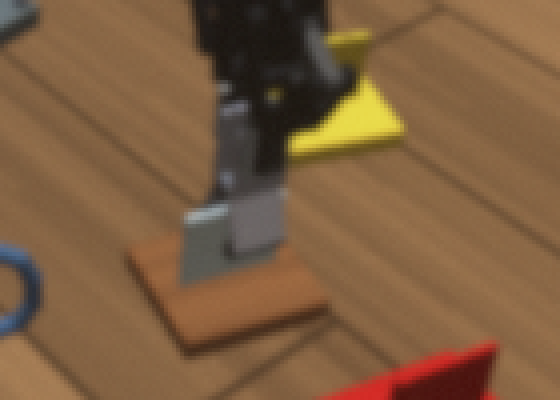

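The clip is squeezed (22 mm wide, fully closed handles) and its jaws are apart around the fin. Lifting.

jog_arm(
  translation=[
    [0,0,-15],
    [0,0,-40],
    [0,0,-75],
    [0,0,-100],
    [0,0,-100],
  ],
  turn=[0,0,0,0,0],
  grip=[15,15,15,15,15],
)

```text
t: 11.63
tcp_pos: [0.5916, 0.1707, 0.2279]
orientation: [0.001, 0.795, 0.607, 0.004]
ft_force: [-0.1, -0.7, 0.1]
gripper_width: 0.0223
```

```bash
python3 look.py w6 clip clip_handles; python3 - <<'E'
from h import *
s=monitor.observe();print(s["gripper_width"],s["ft_force"])
psi=.122
print(shift([.604,-.250,.222]))
P={n:snapshot(n) for n in("scene","top")}
for k in ("clip","clip_jaws","clip_handles"):
    L={n:spot_point(p,k) for n,p in P.items()};print(k,[(round(l[0]["conf"],2),np.round(l[0]["xy"])) for l in L.values() if l])
    if all(L.values()): print(np.round(tri([ray(P[n],L[n][0]["xy"]) for n in P]),4))
a=P["scene"]["pixels"][..., ::-1]; w=cv2.imread("pics/w6.png")
cv2.imwrite("pics/c6.png",np.hstack([cv2.resize(a[110:270,240:400],(400,400)),cv2.resize(w[130:290,176:336],(400,400))]))
E
```

```text
tcp [0.5916 0.1707 0.2279] yaw 74.7 t 11.6333
clip [255.2 223.6] 0.82 [array([0.6468, 0.1567, 0.05  ]), array([0.6299, 0.161 , 0.09  ]), array([0.618, 0.164, 0.118])]
clip_handles [255.  247.2] 0.7 [array([0.675 , 0.1487, 0.05  ]), array([0.6543, 0.1541, 0.09  ]), array([0.6398, 0.1578, 0.118 ])]
0.02239306827009223 [-0.51810736  0.21888897 -1.3276966 ]
[-4.013e+02  1.251e+02 -2.000e-01]
clip [(0.62, array([180., 194.]))]
clip_jaws [(0.88, array([314., 212.])), (0.45, array([183., 197.]))]
[0.5825 0.169  0.14  ]
clip_handles [(0.78, array([317., 186.])), (0.54, array([175., 191.]))]
[0.5859 0.1723 0.209 ]
```

View pics/c6.png

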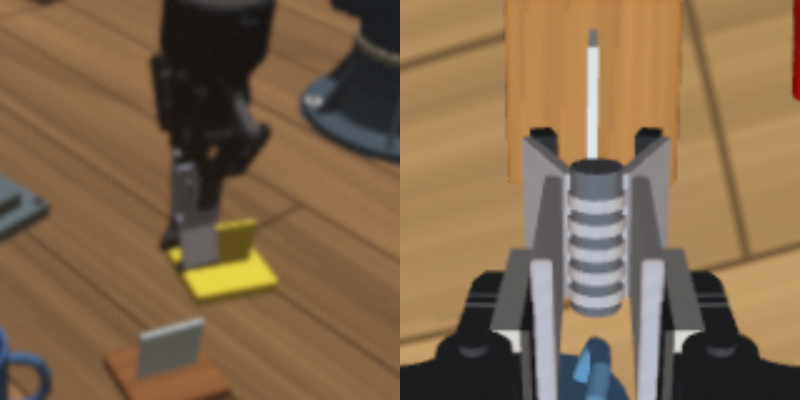

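The clip is in hand, fully open with parallel handles, and clear of the stand. Its height in the fingers is still uncertain by about 1 cm, so I'll measure that.

```bash
python3 - <<'E'
from h import *
s=monitor.observe();t=np.array(s["tcp_pos"]);print(t)
p=snapshot("scene")
def zline(xy,c):
    o,d=ray(p,xy);n=np.cross(d,[0,0,1]);# closest z on vertical line through c
    A=np.array([d,[0,0,-1.]]).T;r,_,_,_=np.linalg.lstsq(A,np.array([*c,0])-o,rcond=None);q=o+d*r[0];return np.round([r[1],np.linalg.norm(q[:2]-c)],4)
for k in("clip","clip_jaws","clip_handles"):
    for d in spot_point(p,k)[:1]: print(k,np.round(d["xy"],1),round(d["conf"],2),zline(d["xy"],t[:2])[0]-t[2],zline(d["xy"],t[:2]))
yv=Rt(s)[:,0]*.012; print("jawtip near edge",zline((320,215.2),t[:2]+yv[:2])-[t[2],0])
print("orig: ",[ (k,zline(xy,(.589,.170))) for k,xy in (("clip",(311.2,232)),("clip",(308.9,233.1)),("h",(315.1,222.2)),("h",(314.9,223.6)),("j",(308.5,242.7)),("j",(309.3,244.4)))])
# s5 jaw tip
print("s5 tip",zline((250+260/4,190+247/4),np.array([.589,.170])+yv[:2]),"finbase",zline((250+250/4,190+270/4),(.589,.170)),"fintop corner-mid",zline((250+232/4,190+200/4),(.589,.170)))
E
```

```text
[0.58934964 0.17009133 0.22169869]
clip [314.8 199.5] 0.66 -0.044598693398231304 [0.1771 0.001 ]
clip_jaws [313.5 213.6] 0.74 -0.08019869339823132 [0.1415 0.0022]
clip_handles [318.3 186.9] 0.69 -0.013598693398231304 [0.2081 0.0044]
jawtip near edge [-0.07409869  0.0087    ]
orig:  [('clip', array([0.0912, 0.0025])), ('clip', array([0.0872, 0.002 ])), ('h', array([0.1194, 0.0077])), ('h', array([0.1156, 0.0077])), ('j', array([0.0597, 0.0002])), ('j', array([0.0551, 0.002 ]))]
s5 tip [0.0457 0.0096] finbase [0.0176 0.013 ] fintop corner-mid [0.0673 0.002 ]
```

```bash
python3 - <<'E'
from h import *
P={n:snapshot(n) for n in("scene","top")};O={}
for n,p in P.items():
    for k,z in(("card_top",.105),("card",.02),("vise",0)):
        for d in spot_point(p,k)[:1]: print(n,k,np.round(d["xy"],1),round(d["conf"],2),np.round(atz(p,d["xy"],z),4))
a=P["top"]["pixels"][150:230,330:400,::-1];b=P["scene"]["pixels"][130:200,170:260,::-1]
A=cv2.resize(a,None,fx=5,fy=5,interpolation=3);B=cv2.resize(b,None,fx=4.4,fy=4.4,interpolation=3)
h=max(A.shape[0],B.shape[0]);A=np.pad(A,((0,h-A.shape[0]),(0,0),(0,0)));B=np.pad(B,((0,h-B.shape[0]),(0,0),(0,0)))
c=np.hstack([A,B]);print(c.shape,A.shape);cv2.imwrite("pics/card.png",c)
E
```

```text
scene card_top [206.1 151.3] 0.77 [ 0.5966 -0.2382  0.105 ]
scene card [207.1 177.9] 0.8 [ 0.6016 -0.2351  0.02  ]
scene vise [213.9 192.4] 0.63 [ 0.6105 -0.1859  0.    ]
top card_top [377.6 186.2] 0.67 [ 0.5999 -0.2523  0.105 ]
top card [363.9 194.8] 0.61 [ 0.5928 -0.247   0.02  ]
top vise [342.1 193.7] 0.94 [ 0.5996 -0.1994  0.    ]
(400, 746, 3) (400, 350, 3)
```

View pics/card.png

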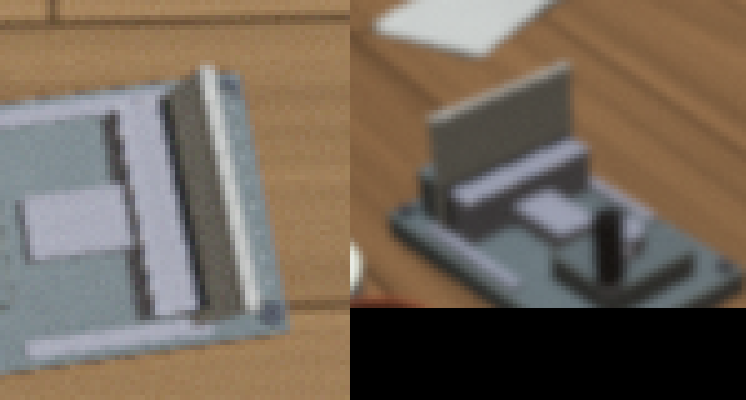

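The card stands upright, clamped. Its white top edge runs from (371.6,163.4) to (380.8,212.4) in the top view.

```bash
python3 - <<'E'
from h import *
P={n:snapshot(n) for n in("scene","top")}
for n,a,b in(("top",(371.6,163.4),(380.8,212.4)),("scene",(188,156.1),(220,144.8))):
    A,B=atz(P[n],a,.105),atz(P[n],b,.105);d=A-B
    print(n,np.round(A,4),np.round(B,4),"mid",np.round((A+B)/2,4),"len",np.linalg.norm(d),"yaw",np.degrees(np.arctan2(d[1],d[0])))
s=monitor.observe();print(shift([.601,-.252,.222]),yaw(s))
E
```

```text
top [ 0.6515 -0.243   0.105 ] [ 0.5419 -0.2546  0.105 ] mid [ 0.5967 -0.2488  0.105 ] len 0.1101895675751068 yaw 6.021788362055076
scene [ 0.6504 -0.2438  0.105 ] [ 0.5443 -0.2479  0.105 ] mid [ 0.5974 -0.2459  0.105 ] len 0.10619685176194181 yaw 2.193274955414236
[-4.041e+02  1.226e+02  3.000e-01] 74.6757602638219
```

```bash
python3 -c "
from h import *
print(shift([.599,-.249,.230]))"
```

```text
[-401.7  119.9   -7.7]
```

jog_arm(
  translation=[
    [-30,9,-8],
    [-65,19,-8],
    [-100,30,-8],
    [-135,40,-8],
    [-170,51,-8],
  ],
  turn=[-4,-8,-12,-16,-20],
  grip=[15,15,15,15,15],
)

```text
t: 13.3
tcp_pos: [0.5935, -0.0087, 0.2305]
orientation: [0.0, 0.676, 0.737, 0.0]
ft_force: [0.8, 0.0, -0.9]
gripper_width: 0.0221
```

```bash
python3 -c "
from h import *
print(shift([.599,-.249,.230]),yaw(monitor.observe()))"
```

```text
[-239.8  -15.1    0.5] 94.90867146211075
```

jog_arm(
  translation=[
    [-35,-2,0],
    [-70,-4,0],
    [-105,-7,0],
    [-140,-9,0],
    [-175,-11,0],
  ],
  turn=[-1.5,-1.5,-1.5,-1.5,-1.5],
  grip=[15,15,15,15,15],
)

```text
t: 13.72
tcp_pos: [0.5969, -0.1844, 0.2305]
orientation: [0.0, 0.668, 0.744, 0.0]
ft_force: [0.8, 0.1, -1.4]
gripper_width: 0.0225
```

```bash
python3 -c "
from h import *
print(shift([.599,-.249,.220]),yaw(monitor.observe()))"
```

```text
[-64.5  -4.8  10.5] 96.17408783576882
```

jog_arm(
  translation=[
    [-30,-3,0],
    [-60,-5,0],
    [-64,-5,5],
    [-64,-5,5],
    [-64,-5,5],
  ],
  turn=[0,0,0,0,0],
  grip=[15,15,15,15,15],
)

```text
t: 14.13
tcp_pos: [0.5987, -0.2465, 0.2247]
orientation: [-0.001, 0.668, 0.744, -0.0]
ft_force: [0.6, -0.2, -1.0]
gripper_width: 0.0223
```

```bash
python3 look.py w7 card_top clip card vise; python3 -c "
from h import *
w=cv2.imread('pics/w7.png');cv2.imwrite('pics/w7c.png',cv2.resize(w[100:290,136:376],None,fx=3,fy=3,interpolation=3))"
```

```text
tcp [ 0.5987 -0.2465  0.2247] yaw 96.1 t 14.1333
card_top [249.5 191.8] 0.64 [ 0.6002 -0.2514  0.105 ]
card_top [254.6 245.1] 0.24 [ 0.6501 -0.2417  0.105 ]
clip [253.1 225.1] 0.76 [array([ 0.6541, -0.2428,  0.05  ]), array([ 0.6369, -0.2445,  0.09  ]), array([ 0.6248, -0.2457,  0.118 ])]
clip [250.9 171.6] 0.23 [array([ 0.5954, -0.2512,  0.05  ]), array([ 0.5861, -0.2518,  0.09  ]), array([ 0.5796, -0.2522,  0.118 ])]
card [250.1 171. ] 0.71 [ 0.6018 -0.2517  0.02  ]
vise [300.9 165.5] 0.78 [ 0.593  -0.1917  0.    ]
```

View pics/w7c.png

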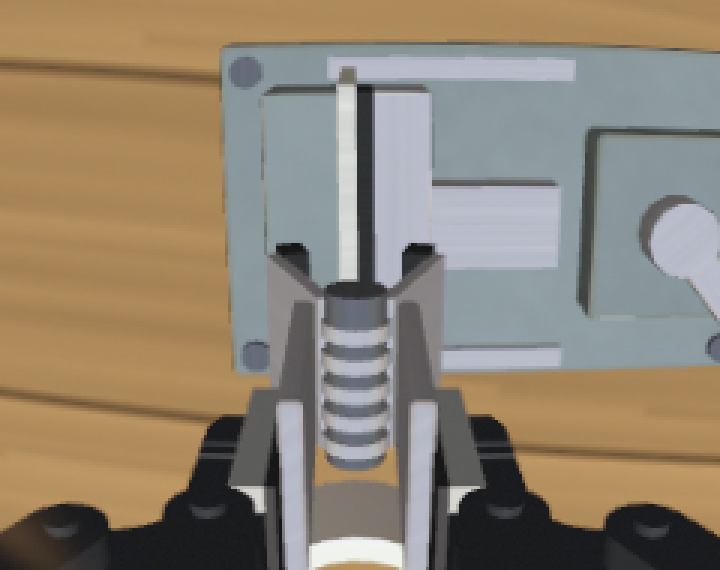

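```bash
python3 - <<'E'
from h import *
import pickle
s,p=pickle.load(open('pics/w7.pkl','rb'));t=np.array(s["tcp_pos"])
for n,xy,z in(("edge near",(346/3+136,275/3+100),.105),("edge far",(347/3+136,85/3+100),.105),("clip piv",(356/3+136,375/3+100),t[2]-.04),("clip piv top",(356/3+136,290/3+100),t[2]-.04),("tipL",(269/3+136,258/3+100),t[2]-.08),("tipR",(443/3+136,258/3+100),t[2]-.08)):
    w=atz(p,xy,z,s);print(n,np.round(w,4),"tool",np.round(1000*Rt(s).T@(w-t),1))
E
```

```text
edge near [ 0.5999 -0.2498  0.105 ] tool [ -3.6   1.  119.7]
edge far [ 0.5467 -0.2551  0.105 ] tool [ -3.1 -52.4 119.8]
clip piv [ 0.5959 -0.2476  0.1847] tool [-0.8 -2.8 40. ]
clip piv top [ 0.5784 -0.2495  0.1847] tool [ -0.8 -20.4  40. ]
tipL [ 0.5856 -0.2692  0.1447] tool [-21.3 -15.3  80. ]
tipR [ 0.5813 -0.2285  0.1447] tool [ 19.7 -15.3  80. ]
```

Card edge lies about 2.7 mm to the tool's -x of the clip's mid-plane and is parallel to it. I'll correct that and descend in stages.

jog_arm(
  translation=[
    [-2.7,3,0],
    [-2.7,3,10],
    [-2.7,3,20],
    [-2.7,3,30],
    [-2.7,3,30],
  ],
  turn=[0,0,0,0,0],
  grip=[15,15,15,15,15],
)

```text
t: 14.8
tcp_pos: [0.601, -0.2486, 0.192]
orientation: [-0.002, 0.668, 0.744, -0.001]
ft_force: [0.1, -0.1, -1.7]
gripper_width: 0.022
```

```bash
python3 look.py w8 card_top clip; python3 -c "
from h import *
print(shift([.5985,-.2495,.167]),monitor.observe()['ft_force'])
w=cv2.imread('pics/w8.png')[120:240,176:336];q=snapshot('scene');save(q,'s8');a=q['pixels'][90:210,140:300,::-1]
cv2.imwrite('pics/w8c.png',np.vstack([cv2.resize(x,(400,300),interpolation=3) for x in (w,a)]))"
```

```text
tcp [ 0.601  -0.2486  0.192 ] yaw 96.2 t 14.8
card_top [253.3 205.3] 0.74 [ 0.6025 -0.25    0.105 ]
card_top [457.6 299.5] 0.65 [ 0.6896 -0.0198  0.105 ]
clip [254.7 226.5] 0.69 [array([ 0.6432, -0.2444,  0.05  ]), array([ 0.6259, -0.2464,  0.09  ]), array([ 0.6138, -0.2478,  0.118 ])]
clip [412.7 228. ] 0.18 [array([ 0.6311, -0.0746,  0.05  ]), array([ 0.6156, -0.1023,  0.09  ]), array([ 0.6048, -0.1218,  0.118 ])]
[-0.  -3.6 28. ] [ 0.67536422 -0.5872851   0.32135913]
```

View pics/w8c.png

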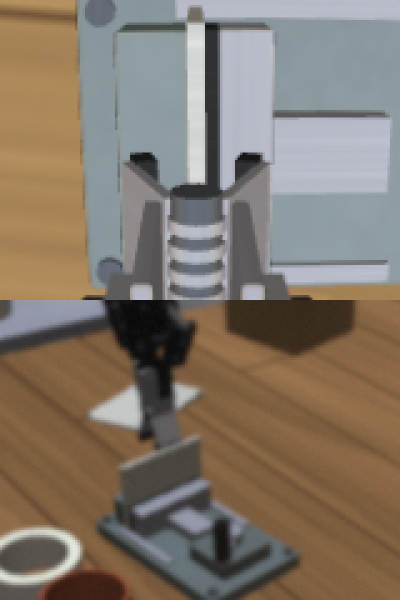

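The clip is now centred on the card edge (both at column ≈196 of the crop), with its tips just above the edge. Final descent.

jog_arm(
  translation=[
    [0,0,7],
    [0,0,14],
    [0,0,21],
    [0,0,28],
    [0,0,28],
  ],
  turn=[0,0,0,0,0],
  grip=[15,15,15,15,15],
)

```text
t: 15.42
tcp_pos: [0.6014, -0.2488, 0.1652]
orientation: [-0.001, 0.668, 0.744, -0.001]
ft_force: [-0.1, 0.8, -0.6]
gripper_width: 0.022
```

jog_arm(
  translation=[
    [0,0,0],
    [0,0,0],
    [0,0,0],
    [0,0,0],
    [0,0,0],
  ],
  turn=[0,0,0,0,0],
  grip=[15,15,15,15,15],
)

```text
t: 15.83
tcp_pos: [0.6024, -0.2492, 0.1676]
orientation: [0.0, 0.668, 0.744, 0.0]
ft_force: [-0.4, -0.6, -1.0]
gripper_width: 0.0224
```

```bash
python3 look.py w9 card_top clip; python3 -c "
from h import *
s=monitor.observe();print(s['tcp_pos'],s['ft_force'],s['gripper_width'],s['t'])
w=cv2.imread('pics/w9.png')[120:240,176:336];q=snapshot('scene');a=q['pixels'][110:190,160:267,::-1]
for k in('clip','clip_jaws','clip_handles','card_top'):print(k,[(np.round(d['xy'],1),round(d['conf'],2)) for d in spot_point(q,k)[:1]])
cv2.imwrite('pics/w9c.png',np.vstack([cv2.resize(x,(400,300),interpolation=3) for x in (w,a)]))"
```

```text
tcp [ 0.6024 -0.2492  0.1676] yaw 96.2 t 15.8333
clip [255.8 226. ] 0.87 [array([ 0.6341, -0.2456,  0.05  ]), array([ 0.6167, -0.2476,  0.09  ]), array([ 0.6045, -0.2491,  0.118 ])]
[ 0.60232846 -0.24916726  0.1674606 ] [-1.1028119   0.21320468 -1.68495712] 0.022017585334449308 15.9833
clip [(array([203., 144.]), 0.73)]
clip_jaws [(array([202. , 156.1]), 0.62)]
clip_handles [(array([202.8, 135.1]), 0.82)]
card_top [(array([201.1, 149.4]), 0.58)]
```

```bash
python3 - <<'E'
from h import *
import pickle
s,p=pickle.load(open('pics/w9.pkl','rb'));t=np.array(s["tcp_pos"]);im=p["pixels"].astype(int)
for r in (140,155,170,182):
    g=im[r,225:285];c=225+np.where(g.min(1)>200)[0]
    if len(c):
        x=[round(1000*(Rt(s).T@(atz(p,(q,r),.105,s)-t))[0],1) for q in(c[0],c[-1]+1)];print(r,c[0],c[-1],x)
E
```

```text
140 252 259 [np.float64(-2.4), np.float64(2.5)]
155 252 259 [np.float64(-2.5), np.float64(2.6)]
170 253 259 [np.float64(-1.8), np.float64(2.6)]
182 253 259 [np.float64(-1.9), np.float64(2.6)]
```

The edge is centred in the jaws to about 1 mm, no contact force shows, and the grip is unchanged. Handing in.

```bash
python3 -c "
from h import *
finish_job(); s=monitor.observe(); print(s['t'],s['tcp_pos'],s['gripper_width'])"
```

```text
the job is handed in; nothing more can be done
the job is handed in; nothing more can be done
```

I cranked the vise clockwise, which clamped the card. Then I squeezed the clip open, lifted it off its stand and handed in at about 16 s with it held open over the middle of the card's top edge. The job reports no verdict, so what follows is my own measurement.

**Crank and card:** I estimated the crank at 2.3–2.4 rad from the knob's position. The card looked upright against the fixed jaw in the pictures. I could not read the clamping force directly.

**Clip at the end:**
- The fingers were 22 mm apart, with the handles parallel, so the clip was fully squeezed.
- The card's edge was within about 1 mm of the middle of the jaws and parallel to them.
- The wrist force reading stayed within about 2 N (noise level), so nothing suggested contact with the card or vise.
- I never moved near the mugs or tape, but did not re-measure their positions.

**Checks that disagreed or failed:**
- **Clip height:** different measurements put the pivot 33–45 mm below the tool point. The edge is therefore 17–29 mm below the pivot, all within the allowed 5–34 mm.
- **Vise spindle:** it turned out about 2.5 mm off my first estimate. That gave a side force of up to 19 N on the knob while cranking, and I corrected the arc on the way.
- **Final picture:** it could not be viewed because I had reached the 12-picture limit. I checked the last placement from its pixel values instead.

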